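# Start and tighten the oil filler plug, then snap its keeper home

### The arm

A 6-joint arm with a two-finger parallel gripper is mounted at the origin on the work surface. World frame = base frame: x ahead of the robot, y to its left, z up, the work surface at z = 0. Lengths are in m, angles in rad, forces in N, time in s.
With the tool pointing down it reaches from about 0.325 to 0.775 m from the base axis. Payload 9.3 kg.
Tool frame: the origin (TCP) lies at the very end of the fingers, on their centre line; the grasp point (between the pads) lies 19 mm behind it; x points along the fingers, y is the direction in which the jaws open and shut, and the axes are right-handed (so a half turn about x gives the same grasp; the last joint's range is limited). The gripper opens to 85 mm and grips with 20 to 120 N. Pads are 22 mm wide; open, the fingers measure 114 mm over their backs; the gripper's body (76 mm by 85 mm) begins 54 mm behind the grasp point. The pads swing forward as they close: fully open they stand 13 mm farther back than shut.
Start: joints at [0.979, 0.259, 0.021, 1.334, 0, 1.418], TCP at [0.234, 0.498, 0.194] pointing down, gripper open.
Joint ranges: [-3.04, 3.04], [-0.91, 1.82], [-1.04, 1.36], [-1.92, 1.95], [-1.52, 1.45], [-3.14, 3.14]. Speed limits (rad/s): [2.22, 2.22, 2.79, 3.14, 3.14, 3.14].

### API

Orientations are given as a 3x3 rotation matrix whose columns are the frame's x, y, z axes.
In Python, from station import r gives the robot as it stands. The module is installed in compiled form; this text tells all that it offers.
- The arm moves only by the shell command python3 -m jog 'ROWS' [FORCE]. ROWS is text: rows parted by semicolons, each of 5 numbers parted by spaces: the opening, from 0 (shut) to 1 (fully open), then the shift along the tool's x, y, z in m, then the turn about the tool's x in degrees. In form: claw x y z turn; .... A call has 1 to 8 rows; each row shifts and turns the commanded pose from where the row before left it, along the tool's axes as they then stand; what a row does not reach is not made up. A row lasts 1/12 s, in which the tool goes at most 41.7 mm and 7.16 degrees, less where a joint would pass 70% of its speed; a pose out of reach is approached as far as the arm can. A call is refused whole if a number of a shift passes 0.0417 or a number of a turn 7.16, either way. A call with a gripper value outside its range is refused whole. The fingers move at their own pace and stop on an object; FORCE is the grip in N (left out, the last holds). Time passes only in rows, so rows that do not move let the fingers close. It gives the time, the measured TCP pose, the force and the opening at its end, in the units of the state.
- r.get_state(): the state, without advancing time (a new reading comes with each control period).
- r.get_image(name): name is "side" or "top" or "wrist"; returns a dict with "pixels" (480x640x3 uint8, red, green, blue), "fx", "fy", "cx", "cy" (pixels), "world_from_camera" (4x4, takes a point from camera to world coordinates). Camera axes: x right, y up, looking along -z (the intrinsics and any distortion apply to the point x, -y, -z); pixel columns grow to the right and rows downward; lengths in m; the calibration is good to about 2 mm. A picture is of the moment at which its call begins. There is no depth.
- r.job_done(): hands the job in, once; it reports no verdict.
The state is a dict: "clock": time; "joint_pos": joint angles; "joint_velocities": joint speeds; "joint_efforts": joint torques, N m; "tcp_pos": TCP position; "eef_rot": TCP orientation; "ft_force": force on the tool from outside, world axes, zero at the start; "ft_torque": the same for the moment, N m; "opening": finger opening in m.
Only numpy, scipy, OpenCV 4.12 (cv2) and the standard library are available. Lean on these libraries where they do the work, as an engineer would, in place of code of your own. Each camera call takes 0.05 s, during which the arm holds its last target. There are 200 camera calls.

### The job

The brass filler plug of the brush machine's gearbox only stands on its thread. Turn it backward (anticlockwise from above) until you feel it drop into the start of the thread, and only then drive it forward (clockwise) until it is fully home. Finally push the steel keeper past its click so that its fork holds the end of the plug's grip, without forcing it, let go, and leave the other things on the bench where they are.

Things in the scene. Friction and masses are not known exactly. Their poses are not given: they have to be found in the camera images.
- gearbox: Green fixed gearbox casing, 300 x 200 mm, top 60 mm above the table. Origin on the table under the plug's axis; its x axis is the way the keeper slides home, z up. A steel filler neck, 58 mm across, top at 82 mm, stands on the axis. Motor, pedestal and brush stand beyond the axis (from +89 mm in x), up to 161 mm high. Clockwise means seen from above; all heights are above the table.
- plug_grip (a point): Centre of the brass plug's bar grip, on the plug's axis: a bar 64 mm long (its x), 10 thick, 24 tall (12 mm above and below this point) on a round head 48 across, 6 thick. Height 115 mm loose, 108 dropped, 102 home. Captive, 0.37 kg: drops by its own weight, but a tight grip holds it up (straddle it loosely or let go). Turns with under 0.1 N m, held or pushed at the bar.
- plug_turn (a joint): Plug's turn, rad, growing clockwise. 0: bar in line with the keeper (gearbox x), forward stop, home. Bar yaw = gearbox yaw minus this. Starts at -0.9 to -0.35 on top of the thread. It drops anywhere from about -1.2 back to the backward stop at -1.70; then turn forward to 0. If turned forward to 0 while still on top it is cross-threaded.
- plug_depth (a joint): How far the plug has gone in, m: about 0 to 0.001 while loose on top of the thread, about 0.007 when dropped into the thread start, then 0.0055 more per rad turned forward beyond -1.1, about 0.013 when home.
- keeper (a joint): Travel of the keeper, m: 0 to 0.004 at the start (open), 0.020 home at its stop. A spring catch resists with a peak of some 7 N near 0.011; past about 0.0165 it snaps forward by itself to the stop. Against the stop, more push only forces it.
- keeper_tab (a point): Centre of the rear face of the keeper's upright steel push tab, 34 wide, 6 thick, 24 mm tall, 104 mm above the table. Pushed along gearbox +x; open it is 110 to 114 mm behind the plug's axis (home 94). The fork's prongs, 20 mm apart, tops at 96 mm, end 46 mm from the axis open, 26 mm home. Ways beside the keeper reach up to 92 mm; behind the open tab only the casing's top at 60 mm.
- tin: Dark steel polish tin, 48 mm across and 22 mm high, standing on the gearbox's top; origin at the centre of its underside.
- oil: White oil bottle, 52 mm across and 130 mm high, standing on the table; origin at the centre of its underside.
- brush: Wooden shoe brush, 150 x 45 x 38 mm, on the table; origin at the centre of its underside.
- heel: Black rubber heel, a low disc 60 mm across and 25 mm high, on the table; origin at the centre of its underside.
- hammer: Hammer lying on the table to the left.
- driver: Screwdriver lying on the table to the right.
- last: Wooden shoe last, 200 mm long and 75 mm high, on the table to the left; origin at its underside.

How it is judged:
By the outcome, as a careful person would: the job done as asked, in the order asked, and still so for the second after the job is handed in, with the robot touching nothing.
It also fails if it takes over 61 s, if anything falls off the work surface, if the arm or the gripper's body presses on something with over 40 N, if the wrist force passes 120 N, or if a joint passes its speed limit or range.

## Working session

There is one attempt and no reset: what is moved stays moved. The work goes in short steps, Python scripts to look and compute and a shell command to move; the robot and the scene stay as the last step left them, time stands still between calls to the robot, and variables do not carry over. Pictures are saved under pics/ and viewed, about 8 in all and at most 12, crops included, and the job is handed in when it is done.

```bash
mkdir -p pics; cat > h.py <<'E'
import numpy as np, cv2
from station import r
def snap(n,f):
    im=r.get_image(n); cv2.imwrite(f'pics/{f}.png',im['pixels'][:,:,::-1]); 
    np.savez(f'pics/{f}.npz',**{k:im[k] for k in im if k!='pixels'}); return im
def back(c,u,v,z):
    T=np.array(c['world_from_camera']); d=T[:3,:3]@np.array([(u-c['cx'])/c['fx'],-(v-c['cy'])/c['fy'],-1.]); o=T[:3,3]
    return o+d*(z-o[2])/d[2]
def proj(c,p):
    T=np.array(c['world_from_camera']); q=T[:3,:3].T@(np.array(p)-T[:3,3]); return c['cx']+c['fx']*q[0]/-q[2], c['cy']-c['fy']*q[1]/-q[2]
E
python3 - <<'E'
from h import *
for n in ('top','side'):
    im=snap(n,n+'0'); print({k:(np.round(im[k],3).tolist()) for k in im if k!='pixels'})
s=r.get_state(); print({k:np.round(s[k],3).tolist() for k in s})
E
```

```text
{'fx': 564.179, 'fy': 564.179, 'cx': 316.31, 'cy': 245.502, 'world_from_camera': [[-0.005, 0.999, -0.046, 0.443], [-1.0, -0.004, 0.014, 0.001], [0.013, 0.046, 0.999, 1.32], [0.0, 0.0, 0.0, 1.0]]}
{'fx': 531.627, 'fy': 531.627, 'cx': 304.28, 'cy': 238.538, 'world_from_camera': [[0.79, 0.459, -0.407, -0.08], [-0.613, 0.57, -0.548, -0.769], [-0.019, 0.682, 0.731, 1.113], [0.0, 0.0, 0.0, 1.0]]}
{'clock': 0.1, 'joint_pos': [0.979, 0.259, 0.021, 1.334, -0.0, 1.418], 'joint_velocities': [0.0, -0.0, 0.003, 0.001, 0.002, 0.001], 'joint_efforts': [0.005, -55.669, 34.507, 0.012, -0.0, -0.0], 'tcp_pos': [0.234, 0.498, 0.194], 'eef_rot': [[-0.001, 0.425, 0.905], [-0.001, 0.905, -0.425], [-1.0, -0.001, -0.0]], 'ft_force': [-0.13, 0.23, -0.101], 'ft_torque': [-0.06, -0.04, 0.011], 'opening': 0.085}
```

View pics/top0.png

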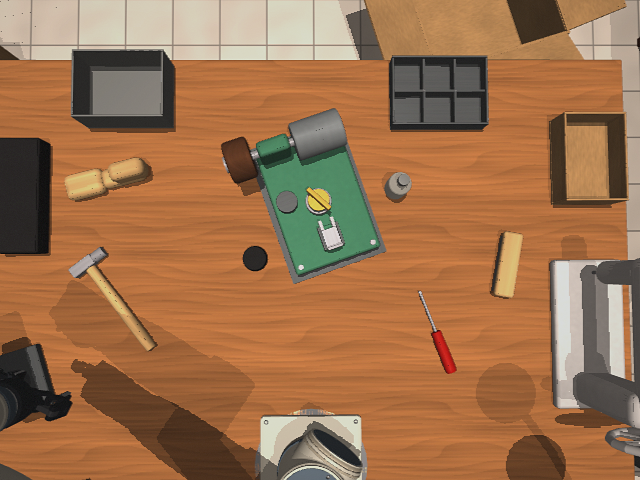

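View pics/side0.png

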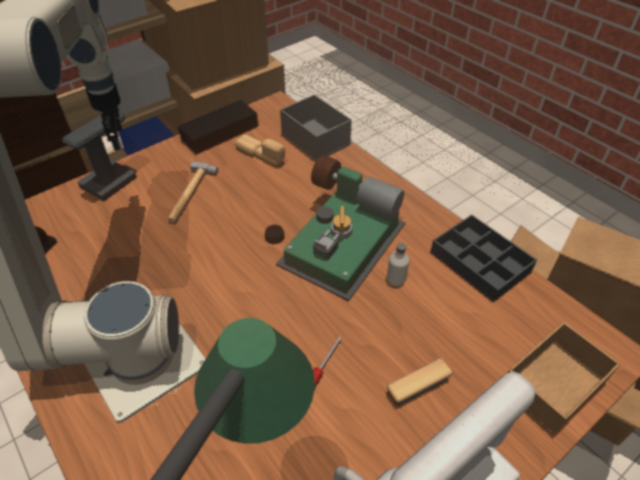

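The top view shows the gearbox around (315,205), the plug at (318,201), the keeper at (331,236), the tin at (287,202) and the motor beyond. I'll enlarge it.

```bash
python3 - <<'E'
from h import *
im=cv2.imread('pics/top0.png')[160:290,240:400]; cv2.imwrite('pics/crop0.png',cv2.resize(im,None,fx=4.6,fy=4.6,interpolation=cv2.INTER_CUBIC))
E
```

```text
(no output)
```

View pics/crop0.png

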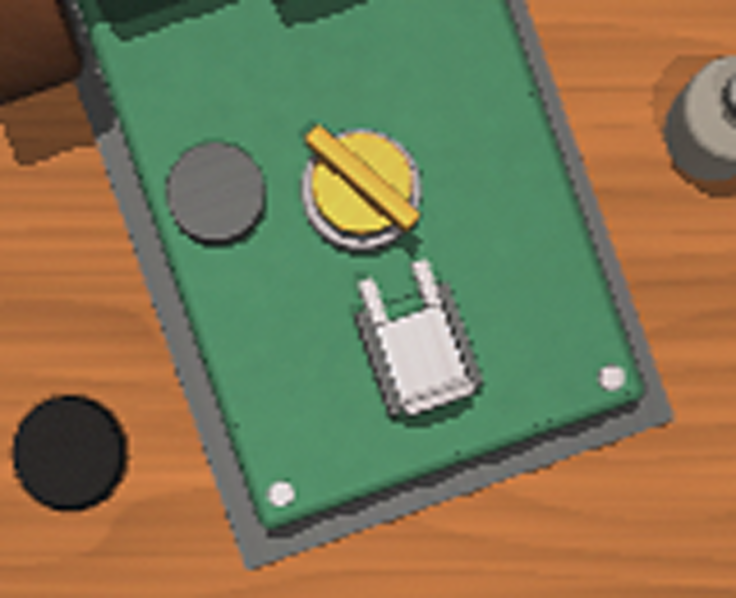

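```bash
python3 - <<'E'
from h import *
c=np.load('pics/top0.npz')
b=lambda u,v,z: back(c,240+u/4.6,160+v/4.6,z)
P=dict(e1=b(314,130,.127),e2=b(412,222,.127),pr1=b(370,287,.096),pr2=b(424,268,.096),tab=b(441,394,.116),tin=b(216,189,.082),cl1=b(105,60,.06),cl2=b(265,520,.06),cr1=b(640,395,.06),s1=b(281,493,.06),s2=b(612,377,.06))
for k in P: print(k,P[k].round(4))
ax=(P['e1']+P['e2'])/2; print('axis',ax)
y=lambda d: np.arctan2(d[1],d[0])
print('baryaw',y(P['e1']-P['e2']),'gear yaw', y(P['cl1']-P['cl2']), y(P['s2']-P['s1'])+np.pi/2, y(ax-P['tab']), y(ax-(P['pr1']+P['pr2'])/2))
print(np.linalg.norm(P['e1']-P['e2']),np.linalg.norm(ax-P['tab']))
E
```

```text
e1 [0.6199 0.0018 0.127 ]
e2 [ 0.577  -0.0432  0.127 ]
pr1 [ 0.5497 -0.0243  0.096 ]
pr2 [ 0.5586 -0.0499  0.096 ]
tab [ 0.498  -0.0566  0.116 ]
tin [0.5983 0.0489 0.082 ]
cl1 [0.6645 0.1038 0.06  ]
cl2 [0.4398 0.0264 0.06  ]
cr1 [ 0.4996 -0.1562  0.06  ]
s1 [0.4528 0.0186 0.06  ]
s2 [ 0.5085 -0.1427  0.06  ]
axis [ 0.59847309 -0.02070047  0.127     ]
baryaw 0.8103762387201267 gear yaw 0.33135020703355944 0.33216311891390093 0.34341062476044787 0.35528564399308804
0.06219311699158749 0.10728926406295154
```

```bash
python3 -m jog '1 0 -.0197 .0344 0;1 0 -.0197 .0344 0;1 0 -.0197 .0344 0;1 0 -.0197 .0344 0;1 0 -.0197 .0344 0;1 0 -.0197 .0344 0;1 0 -.0197 .0344 0;1 0 -.0197 .0344 0'
python3 -m jog '1 0 -.0197 .0344 0;1 0 -.0197 .0344 0;1 0 -.0197 .0344 0;1 0 -.0197 .0344 0;1 0 -.0197 .0344 0;1 0 -.0197 .0344 0;1 0 -.0197 .0344 0;1 0 -.0197 .0344 0'
python3 -m jog '1 0 0 0 -7.16;1 0 0 0 -7.16;1 0 0 0 -7.16;1 0 0 0 -7.16;1 0 0 0 -7.16' 
python3 -m jog '1 0 0 0 -7.16;1 0 0 0 -7.16;1 0 0 0 -7.16;1 0 0 0 -7.16;1 0 0 0 -7.16;.4 0 0 0 0;.17 0 0 0 0;.17 0 0 0 0' 20
python3 - <<'E'
from h import *
im=snap('wrist','w1'); s=r.get_state(); print(s['clock'],s['tcp_pos'],s['eef_rot'],s['opening'],s['joint_pos'])
for k in im:
  if k!='pixels': print(k,np.round(im[k],4).tolist())
E
```

```text
clock: 0.77
tcp_pos: [0.4164, 0.2365, 0.194]
eef_rot: [[-0.0, 0.425, 0.905], [-0.0, 0.905, -0.425], [-1.0, -0.0, -0.0]]
ft_force: [1.1, 1.5, -0.1]
opening: 0.0858
clock: 1.43
tcp_pos: [0.5986, -0.0232, 0.1938]
eef_rot: [[-0.001, 0.425, 0.905], [0.0, 0.905, -0.425], [-1.0, -0.0, -0.001]]
ft_force: [0.4, -0.1, 0.5]
opening: 0.0855
clock: 1.85
tcp_pos: [0.5979, -0.0215, 0.1935]
eef_rot: [[-0.001, -0.191, 0.982], [0.0, 0.982, 0.191], [-1.0, 0.0, -0.001]]
ft_force: [0.3, 0.7, 0.2]
opening: 0.0851
clock: 2.52
tcp_pos: [0.5979, -0.0213, 0.1939]
eef_rot: [[-0.0, -0.722, 0.692], [0.0, 0.692, 0.722], [-1.0, 0.0, -0.0]]
ft_force: [-0.9, 0.7, 0.5]
opening: 0.0515
2.5667 [ 0.59796285 -0.02126269  0.19393235] [[-2.67505436e-04 -7.22496530e-01  6.91374496e-01]
 [ 7.38734305e-05  6.91374504e-01  7.22496567e-01]
 [-9.99999961e-01  2.44345965e-04 -1.31573141e-04]] 0.04430127081128669 [-1.75736456e-01  3.42591753e-01  1.41897987e-01  1.37037886e+00
  2.59667778e-05 -9.83143012e-01]
fx 428.5681
fy 428.5681
cx 322.0289
cy 236.5372
world_from_camera [[-0.7222, -0.6596, -0.2083, 0.5446], [0.6917, -0.6888, -0.217, -0.0767], [-0.0003, -0.3007, 0.9537, 0.3736], [0.0, 0.0, 0.0, 1.0]]
```

View pics/w1.png

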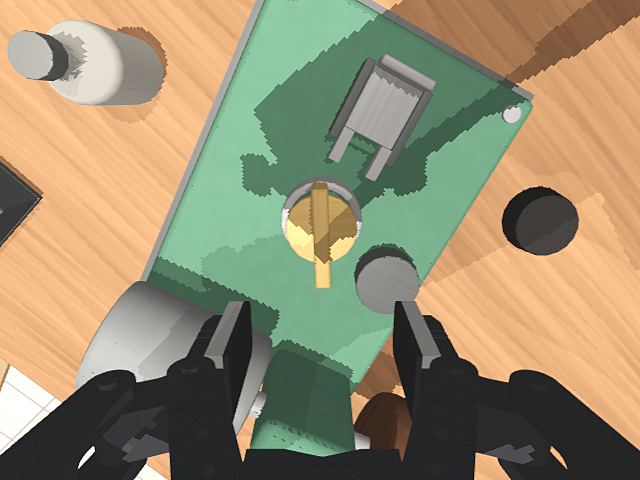

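The wrist view shows the bar centred between the fingers, from about (320,184) to (322,278), with the tin at (388,278). The fingers line up with the bar.

```bash
python3 - <<'E'
from h import *
c=np.load('pics/w1.npz')
a=back(c,320,184,.127);b=back(c,322.5,279,.127);print(a,b,(a+b)/2,np.linalg.norm(a-b),np.arctan2(*(b-a)[[1,0]]))
s1=back(c,512,115,.063);t=back(c,407,62,.116);t2=back(c,380,88,.116);p1=back(c,335,160,.096);p2=back(c,372,179,.096);print(s1,t,p1,p2,(p1+p2)/2, np.linalg.norm(p1-p2))
m=(a+b)/2
print([np.arctan2(*(m-q)[[1,0]]) for q in (t,(p1+p2)/2)])
for z in (.115,.127): print(proj(c,[.598,-.0215,z]))
l=[back(c,u,v,.06) for u,v in ((531,103),(372,380))]; print(np.arctan2(*(l[1]-l[0])[[1,0]]))
E
```

```text
[ 0.57713955 -0.0445115   0.127     ] [ 6.17386143e-01 -3.60559362e-04  1.27000000e-01] [ 0.59726284 -0.02243603  0.127     ] 0.05974189791017149 0.8316265694561388
[0.45523148 0.02141308 0.063     ] [ 0.49585851 -0.05907812  0.116     ] [ 0.5634779  -0.04503105  0.096     ] [ 0.55448598 -0.01940644  0.096     ] [ 0.55898194 -0.03221875  0.096     ] 0.027156501709364247
[np.float64(0.3467469976246456), np.float64(0.2501960888235648)]
(np.float64(321.51508806087367), np.float64(229.3646397647698))
(np.float64(321.4854602274396), np.float64(235.03541297972123))
0.38039091871961406
```

```bash
python3 -m jog '.3 .02 0 0 0;.3 .03 0 0 0;.3 .025 0 0 0;.3 .01 0 0 -2;.3 0 0 0 0;.17 0 0 0 0;.17 0 0 0 0;.17 0 0 0 0'
python3 - <<'E'
from h import *
im=snap('wrist','w2'); s=r.get_state(); print(s['clock'],s['tcp_pos'],s['ft_force'],s['ft_torque'],s['opening'])
E
```

```text
clock: 3.23
tcp_pos: [0.5988, -0.0214, 0.1104]
eef_rot: [[0.002, -0.748, 0.664], [-0.0, 0.664, 0.748], [-1.0, -0.002, 0.001]]
ft_force: [-0.3, 0.2, 0.4]
opening: 0.0147
3.2833 [ 0.5986832  -0.02139467  0.11031662] [-0.30345958  0.46301731  0.56708199] [ 0.04955816  0.03917549 -0.01042726] 0.014345396020489544
```

View pics/w2.png

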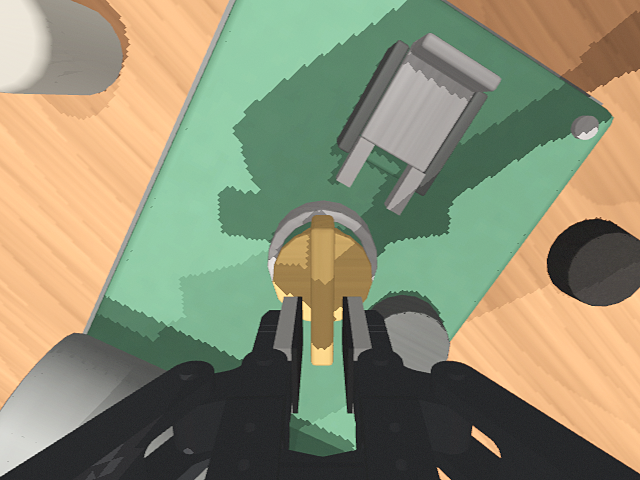

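The pads straddle the bar, which runs at u≈322 from v=215 to 362, with a gap each side. Now turning backward.

```bash
python3 -m jog '.17 0 0 0 -5;.17 0 0 0 -5;.17 0 0 0 -5;.17 0 0 0 -5;.17 0 0 0 -5;.17 0 0 0 -5;.17 0 0 0 -5;.17 0 0 0 -5'
python3 -m jog '.17 0 0 0 -5;.17 0 0 0 -5;.17 0 0 0 -5;.17 0 0 0 -5;.17 0 0 0 -4;.17 0 0 0 0;.3 0 0 0 0;.3 0 0 0 0'
python3 - <<'E'
from h import *
im=snap('wrist','w3'); s=r.get_state(); print(s['clock'],s['tcp_pos'],s['ft_force'],s['ft_torque'],s['opening'],s['joint_pos'])
E
```

```text
clock: 3.95
tcp_pos: [0.5984, -0.0214, 0.11]
eef_rot: [[0.001, -1.0, 0.023], [-0.0, 0.023, 1.0], [-1.0, -0.001, -0.0]]
ft_force: [-0.9, -0.0, -0.8]
opening: 0.0143
clock: 4.62
tcp_pos: [0.5982, -0.0213, 0.1095]
eef_rot: [[0.001, -0.925, -0.38], [-0.0, -0.38, 0.925], [-1.0, -0.001, -0.0]]
ft_force: [0.2, 0.3, 0.4]
opening: 0.0256
4.6667 [ 0.59812353 -0.02128884  0.10935681] [ 0.42321272  0.16689182 -0.50601738] [-0.01483796  0.00610804  0.0010887 ] 0.02552241965067853 [-1.75721954e-01  3.75171925e-01 -2.59891461e-02  1.16921800e+00
  7.12474337e-06 -2.13632288e+00]
```

View pics/w3.png

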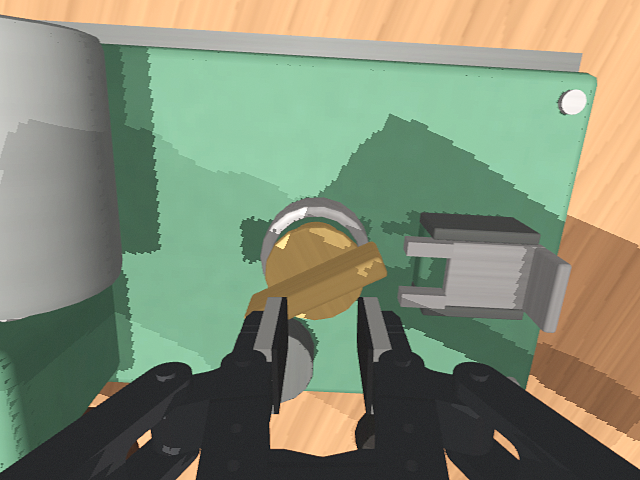

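The bar did not follow: it now lies from (250,305) to (382,255), skewed to the pads. I'll work out why.

```bash
python3 - <<'E'
from h import *
c=np.load('pics/w3.npz'); s=r.get_state(); R=np.array(s['eef_rot']);p=np.array(s['tcp_pos'])
for z in (.127,.12): 
  a=back(c,251,298,z);b=back(c,377,247,z);print(z,a,b,(a+b)/2,np.linalg.norm(a-b),np.arctan2(*(b-a)[[1,0]]))
print('tcp',proj(c,p))
for d in (0,.01,.02,.03):
  for zz in (-.011,.011):
    print(d,zz,[np.round(proj(c,p-d*R[:,0]+sg*.0128*R[:,1]+zz*R[:,2]),0) for sg in(-1,1)])
E
```

```text
0.127 [ 0.62513216 -0.00910524  0.127     ] [ 0.58598973 -0.04939328  0.127     ] [ 0.60556095 -0.02924926  0.127     ] 0.056171663930720525 -2.3417725862525653
0.12 [ 0.62503264 -0.00551148  0.12      ] [ 0.58420128 -0.04753788  0.12      ] [ 0.60461696 -0.02652468  0.12      ] 0.05859538321179387 -2.341772586252566
tcp (np.float64(322.215703970423), np.float64(278.9830549227095))
0 -0.011 [array([294., 256.]), array([351., 256.])]
0 0.011 [array([295., 301.]), array([350., 301.])]
0.01 -0.011 [array([292., 264.]), array([352., 264.])]
0.01 0.011 [array([293., 311.]), array([351., 311.])]
0.02 -0.011 [array([290., 273.]), array([354., 273.])]
0.02 0.011 [array([292., 322.]), array([353., 322.])]
0.03 -0.011 [array([289., 283.]), array([356., 283.])]
0.03 0.011 [array([290., 335.]), array([355., 335.])]
```

```bash
python3 -m jog '.3 0 0 0 7;.3 0 0 0 7;.3 0 0 0 7;.3 0 0 0 7;.3 0 0 0 7;.3 0 0 0 7;.3 0 0 0 7;.3 0 0 0 7'
python3 -m jog '.3 0 0 0 7;.3 0 0 0 3;.3 0 0 0 0;.3 0 0 0 0'
python3 - <<'E'
from h import *
im=snap('side','s1'); s=r.get_state(); print(s['clock'],s['tcp_pos'],s['ft_force'],s['ft_torque'],s['opening'])
im=r.get_image('wrist'); cv2.imwrite('pics/w4.png',im['pixels'][:,:,::-1])
c=np.load('pics/s1.npz'); u,v=proj(c,s['tcp_pos']); print(u,v)
k=cv2.imread('pics/s1.png')[int(v)-60:int(v)+30,int(u)-60:int(u)+60]
a=cv2.resize(k,None,fx=4,fy=4,interpolation=cv2.INTER_CUBIC); b=cv2.resize(cv2.imread('pics/w4.png')[150:390,180:500],(480,360))
cv2.imwrite('pics/m1.png',np.vstack([a[:300],b[:300]]))
E
```

```text
clock: 5.33
tcp_pos: [0.5981, -0.0213, 0.1091]
eef_rot: [[0.0, -0.829, 0.559], [0.0, 0.559, 0.829], [-1.0, -0.0, 0.0]]
ft_force: [0.7, -0.1, -0.3]
opening: 0.0256
clock: 5.67
tcp_pos: [0.598, -0.0213, 0.1091]
eef_rot: [[0.0, -0.726, 0.688], [-0.0, 0.688, 0.726], [-1.0, -0.0, 0.0]]
ft_force: [0.5, 0.4, -0.5]
opening: 0.0254
5.7167 [ 0.59803363 -0.02128345  0.10914581] [-0.24425484  0.10450914 -0.09783942] [ 0.05601447 -0.04935441 -0.00229378] 0.025699418881753547
340.45378798332354 219.02209939387706
```

View pics/m1.png

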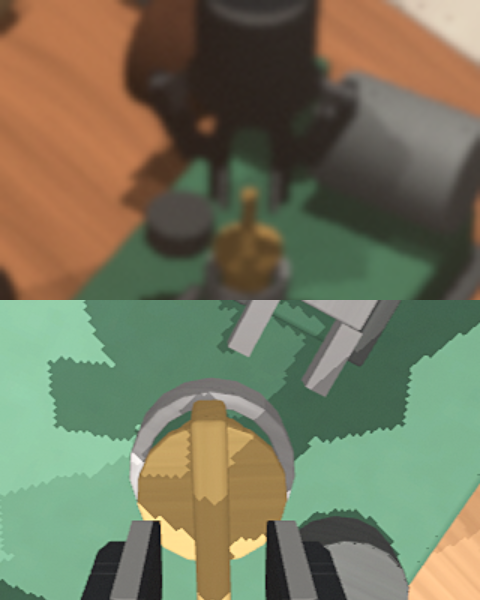

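Both views put the pad tips clearly above the bar, higher than the nominal TCP implies. I'll descend in small steps and watch the force.

```bash
python3 -m jog '.3 .003 0 0 3;.3 .003 0 0 0;.3 0 0 0 0'|grep -v eef
python3 -m jog '.3 .003 0 0 0;.3 0 0 0 0'|grep -v eef
python3 -m jog '.3 .003 0 0 0;.3 0 0 0 0'|grep -v eef
python3 - <<'E'
from h import *
im=snap('wrist','w5')
cv2.imwrite('pics/m2.png',cv2.resize(im['pixels'][150:390,180:500,::-1],(640,480)))
E
```

```text
clock: 6.02
tcp_pos: [0.5977, -0.0213, 0.1025]
ft_force: [0.6, -0.6, 0.4]
opening: 0.0257
clock: 6.18
tcp_pos: [0.5978, -0.0213, 0.0996]
ft_force: [0.7, 0.1, -0.1]
opening: 0.0254
clock: 6.35
tcp_pos: [0.5978, -0.0212, 0.0966]
ft_force: [0.2, -0.2, -0.2]
opening: 0.0256
```

View pics/m2.png

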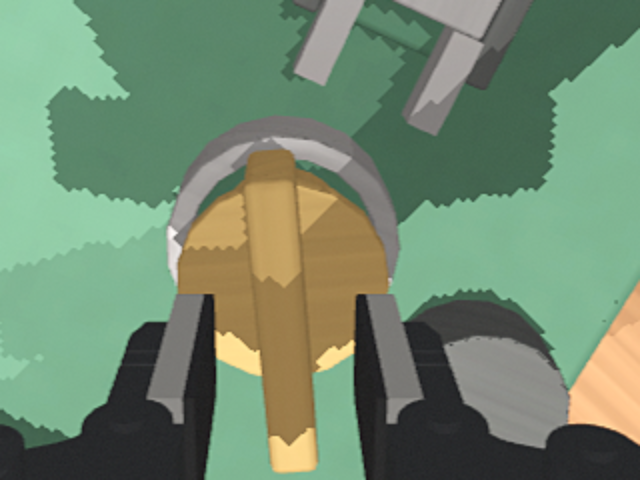

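```bash
for i in 1; do python3 -m jog '.3 .004 0 0 0;.3 0 0 0 0'|grep -v eef; done
python3 -m jog '.3 .004 0 0 0;.3 0 0 0 0'|grep -v eef
python3 -m jog '.3 .004 0 0 0;.3 0 0 0 0'|grep -v eef
python3 - <<'E'
from h import *
im=snap('wrist','w6')
s=snap('side','s2')['pixels'][:,:,::-1]; c=np.load('pics/s2.npz'); u,v=map(int,proj(c,[.598,-.0213,.127]))
a=cv2.resize(s[v-40:v+20,u-40:u+40],(640,480),interpolation=cv2.INTER_CUBIC)[:480]
b=cv2.resize(im['pixels'][150:390,180:500,::-1],(480,360))
cv2.imwrite('pics/m3.png',np.hstack([cv2.resize(a,(400,300)),cv2.resize(b,(400,300))]))
E
```

```text
clock: 6.57
tcp_pos: [0.5977, -0.0212, 0.0924]
ft_force: [0.5, -0.2, 0.4]
opening: 0.0259
clock: 6.73
tcp_pos: [0.5977, -0.0212, 0.0883]
ft_force: [0.3, 0.1, 0.1]
opening: 0.0256
clock: 6.9
tcp_pos: [0.5977, -0.0212, 0.0843]
ft_force: [-0.4, 0.4, -0.3]
opening: 0.0256
```

View pics/m3.png

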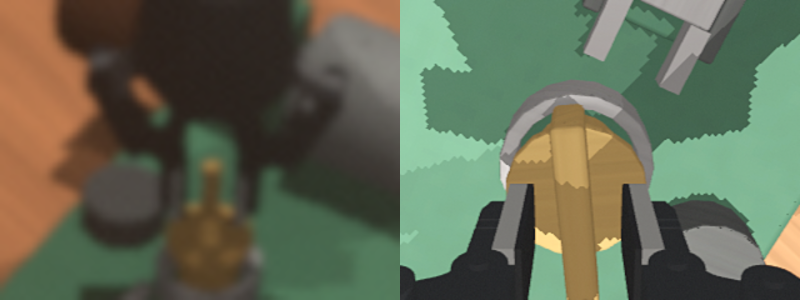

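```bash
python3 -m jog '.1 0 0 0 0;.05 0 0 0 0;.05 0 0 0 0;.05 0 0 0 0;.05 0 0 0 0' 20|grep -v eef
```

```text
clock: 7.42
tcp_pos: [0.5981, -0.0216, 0.0852]
ft_force: [-0.1, -2.4, 0.2]
opening: 0.009
```

The fingers stopped on the bar at 9 mm, so it is engaged. Turning backward with a light grip, then letting go so it can drop.

```bash
python3 -m jog '.05 0 0 0 -6;.05 0 0 0 -7;.05 0 0 0 -7;.05 0 0 0 -7;.05 0 0 0 -7;.05 0 0 0 -7;.05 0 0 0 -7;.05 0 0 0 -7'
python3 -m jog '.05 0 0 0 -3;.05 0 0 0 0;.05 0 0 0 0'
python3 -c "
from station import r;s=r.get_state();print(s['ft_torque'])"
python3 -m jog '.3 0 0 0 0;.3 0 0 0 0;.3 0 0 0 0;.3 0 0 0 0'
python3 - <<'E'
from h import *
im=snap('wrist','w7')
cv2.imwrite('pics/m4.png',cv2.resize(im['pixels'][150:390,180:500,::-1],(640,480)))
E
```

```text
clock: 8.08
tcp_pos: [0.6013, -0.0227, 0.0858]
eef_rot: [[0.006, -0.988, -0.152], [-0.002, -0.152, 0.988], [-1.0, -0.006, -0.003]]
ft_force: [13.0, -6.6, -5.2]
opening: 0.0088
clock: 8.33
tcp_pos: [0.6015, -0.0227, 0.0859]
eef_rot: [[0.007, -0.98, -0.198], [-0.002, -0.198, 0.98], [-1.0, -0.006, -0.003]]
ft_force: [12.6, -6.8, -5.0]
opening: 0.0093
[-1.41871271 -2.68872655 -0.00850236]
clock: 8.67
tcp_pos: [0.5977, -0.021, 0.085]
eef_rot: [[-0.001, -0.98, -0.199], [0.0, -0.199, 0.98], [-1.0, 0.0, 0.001]]
ft_force: [-0.7, 0.2, -0.8]
opening: 0.0253
```

View pics/m4.png

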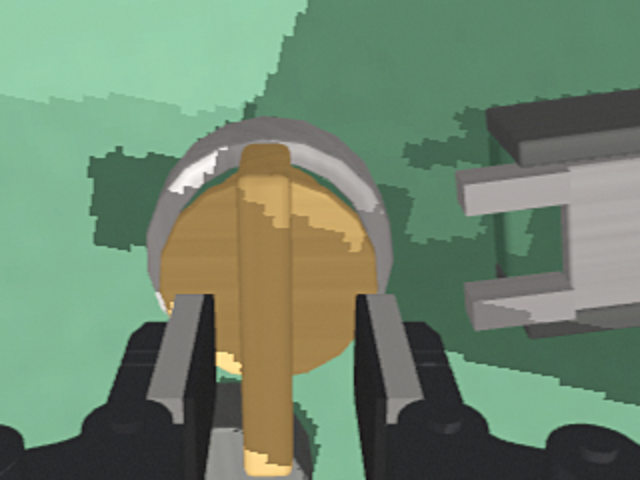

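```bash
python3 - <<'E'
from h import *
for f,a,b in (('w5',(315,239.5),(327,385)),('w7',(312.5,233.5),(314,387))):
  c=np.load(f'pics/{f}.npz'); im=cv2.imread(f'pics/{f}.png').astype(int)
  u=int(a[0]); print(f,'near',[(v,int(im[v,u-2:u+3].mean())) for v in range(218,252,2)]); 
  u=int(b[0]); print('far',[(v,int(im[v,u-2:u+3].mean())) for v in range(370,396,2)])
  for z in (.112,.116,.12,.124,.127): 
    A=back(c,*a,z);B=back(c,*b,z); print(z,round(np.linalg.norm(A-B),4),((A+B)/2).round(4))
E
```

```text
w5 near [(218, 142), (220, 151), (222, 131), (224, 130), (226, 106), (228, 108), (230, 108), (232, 111), (234, 110), (236, 109), (238, 113), (240, 119), (242, 146), (244, 148), (246, 153), (248, 153), (250, 152)]
far [(370, 162), (372, 200), (374, 204), (376, 204), (378, 204), (380, 203), (382, 203), (384, 201), (386, 153), (388, 152), (390, 152), (392, 152), (394, 152)]
0.112 0.0692 [ 0.6056 -0.014   0.112 ]
0.116 0.0675 [ 0.6041 -0.0155  0.116 ]
0.12 0.0658 [ 0.6025 -0.017   0.12  ]
0.124 0.0641 [ 0.601  -0.0184  0.124 ]
0.127 0.0629 [ 0.5998 -0.0195  0.127 ]
w7 near [(218, 110), (220, 149), (222, 101), (224, 104), (226, 104), (228, 105), (230, 106), (232, 104), (234, 106), (236, 105), (238, 129), (240, 145), (242, 152), (244, 157), (246, 156), (248, 156), (250, 157)]
far [(370, 119), (372, 119), (374, 119), (376, 114), (378, 149), (380, 148), (382, 211), (384, 204), (386, 204), (388, 148), (390, 142), (392, 142), (394, 143)]
0.112 0.0675 [ 0.6003 -0.0165  0.112 ]
0.116 0.0657 [ 0.6007 -0.0186  0.116 ]
0.12 0.0639 [ 0.601  -0.0207  0.12  ]
0.124 0.0622 [ 0.6013 -0.0228  0.124 ]
0.127 0.0609 [ 0.6016 -0.0244  0.127 ]
```

The wrist picture gives the bar top at about 0.1165 now, against 0.1235 before by the same method, so it has dropped 7 mm. I'm re-centring on the corrected axis (0.601, -0.019), lowering, and driving forward with a loose straddle.

```bash
python3 -m jog '.3 0 -.0036 .0013 0;.3 .003 0 0 0;.3 .003 0 0 0;.14 0 0 0 0;.14 0 0 0 0;.14 0 0 0 0'
python3 -m jog '.14 0 0 0 5;.14 0 0 0 5;.14 0 0 0 5;.14 .0005 0 0 5;.14 .0005 0 0 5;.14 .0005 0 0 5;.14 .0005 0 0 5;.14 .0005 0 0 5'
python3 -m jog '.14 .0005 0 0 5;.14 .0005 0 0 5;.14 .0005 0 0 5;.14 .0005 0 0 5;.14 .0005 0 0 5;.14 .0005 0 0 5;.14 .0005 0 0 5;.14 0 0 0 0'
python3 -c "
from station import r;s=r.get_state();print(s['ft_torque'],s['joint_pos'])"
```

```text
clock: 9.22
tcp_pos: [0.6012, -0.0193, 0.079]
eef_rot: [[-0.0, -0.98, -0.199], [0.0, -0.199, 0.98], [-1.0, 0.0, 0.0]]
ft_force: [-0.1, 1.4, 0.3]
opening: 0.012
clock: 9.88
tcp_pos: [0.601, -0.0196, 0.0775]
eef_rot: [[0.0, -0.876, 0.482], [-0.001, 0.482, 0.876], [-1.0, -0.001, -0.0]]
ft_force: [-2.5, 1.6, 1.5]
opening: 0.0119
clock: 10.55
tcp_pos: [0.601, -0.0192, 0.0737]
eef_rot: [[0.0, -0.441, 0.898], [0.0, 0.898, 0.441], [-1.0, 0.0, 0.0]]
ft_force: [-2.0, 0.7, 3.7]
opening: 0.0122
[0.21400949 0.45739312 0.07722992] [-1.71465274e-01  4.01770002e-01 -7.92629248e-02  1.08970545e+00
  6.66414881e-05 -6.28113554e-01]
```

```bash
T='python3 -c "from station import r;s=r.get_state();print(s[\"ft_torque\"])"'
python3 -m jog '.14 0 0 0 4;.14 0 0 0 4;.14 0 0 0 0';eval "$T"
python3 -m jog '.14 0 0 0 3;.14 0 0 0 0';eval "$T"
python3 -m jog '.14 0 0 0 3;.14 0 0 0 0';eval "$T"
```

```text
clock: 10.8
tcp_pos: [0.601, -0.0192, 0.0733]
eef_rot: [[-0.0, -0.314, 0.949], [0.0, 0.949, 0.314], [-1.0, 0.0, -0.0]]
ft_force: [-2.0, 1.6, 1.3]
opening: 0.0122
[0.2482271  0.16718291 0.03276489]
clock: 10.97
tcp_pos: [0.601, -0.0191, 0.0731]
eef_rot: [[-0.0, -0.267, 0.964], [0.0, 0.964, 0.267], [-1.0, 0.0, -0.0]]
ft_force: [-1.7, 2.2, 0.5]
opening: 0.0118
[0.26260781 0.33533907 0.00141905]
clock: 11.13
tcp_pos: [0.601, -0.0191, 0.0729]
eef_rot: [[-0.001, -0.216, 0.976], [0.0, 0.976, 0.216], [-1.0, 0.0, -0.0]]
ft_force: [-0.9, 1.0, 0.4]
opening: 0.012
[0.29348891 0.27287213 0.05555618]
```

```bash
T='python3 -c "from station import r;s=r.get_state();print(s[\"ft_torque\"])"'
python3 -m jog '.14 0 0 0 3;.14 0 0 0 0'|grep -v clock;eval "$T"
python3 -m jog '.14 0 0 0 3;.14 0 0 0 0'|grep -v clock;eval "$T"
python3 -m jog '.14 0 0 0 2;.14 0 0 0 0'|grep -v clock;eval "$T"
```

```text
tcp_pos: [0.601, -0.0191, 0.0729]
eef_rot: [[-0.001, -0.166, 0.986], [0.0, 0.986, 0.166], [-1.0, 0.0, -0.001]]
ft_force: [-1.2, 1.3, -0.3]
opening: 0.012
[0.32398703 0.42588611 0.13815773]
tcp_pos: [0.601, -0.0191, 0.0729]
eef_rot: [[-0.001, -0.114, 0.993], [0.0, 0.993, 0.114], [-1.0, 0.0, -0.001]]
ft_force: [-2.7, 2.5, 0.7]
opening: 0.0115
[0.34499705 0.52944033 0.30378685]
tcp_pos: [0.601, -0.0191, 0.0729]
eef_rot: [[-0.001, -0.081, 0.997], [0.0, 0.997, 0.081], [-1.0, 0.0, -0.001]]
ft_force: [-2.7, 2.1, -0.6]
opening: 0.0118
[0.37278799 0.58994269 0.52600134]
```

The moment climbs 0.14 → 0.30 → 0.53 N m, well above the plug's friction, so it is at the stop. I'll relieve, open, rise and look.

```bash
python3 -m jog '.14 0 0 0 -7;.14 0 0 0 -7;.35 0 0 0 0;.35 0 0 0 0;.35 -.02 0 0 0;.35 -.03 0 0 0;.35 -.03 0 0 0;.35 0 0 0 0'
python3 - <<'E'
from h import *
im=snap('wrist','w8'); print(r.get_state()['tcp_pos'])
cv2.imwrite('pics/w8.png',im['pixels'][:,:,::-1])
E
```

```text
clock: 12.3
tcp_pos: [0.6039, -0.0199, 0.159]
eef_rot: [[0.009, -0.314, 0.949], [-0.002, 0.949, 0.314], [-1.0, -0.004, 0.008]]
ft_force: [0.3, 0.6, 0.8]
opening: 0.0298
[ 0.60314889 -0.01974452  0.15641895]
```

View pics/w8.png

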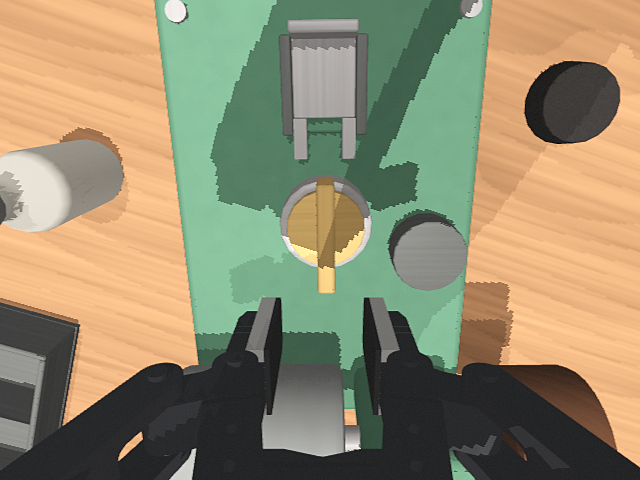

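The bar now points straight at the keeper: bar from (325,183) to (327,292), prongs at (300,155) and (349,155), tab top edge at (323,20).

```bash
python3 - <<'E'
from h import *
c=np.load('pics/w8.npz'); Y=lambda a,b:np.arctan2(*(b-a)[[1,0]])
B=lambda u,v,z:back(c,u,v,z)
g=Y(B(176,10,.062),B(471,8,.062))-np.pi/2; print('gear yaw',g)
k=[Y(B(295,130,.096),B(300,60,.096))]
for z in (.114,.121,.127):
  a,b=B(325,190,z),B(326.5,292,z); print(z,'bar yaw',Y(a,b),np.linalg.norm(a-b),(a+b)/2)
im=cv2.imread('pics/w8.png').astype(int); print([(v,int(im[v,318:326].mean())) for v in range(176,204,2)],[(v,int(im[v,323:330].mean())) for v in range(284,300,2)],[(v,int(im[v,300:345].mean())) for v in range(12,40,2)])
ax=np.array([.601,-.019,.1]); d=np.array([np.cos(.335),np.sin(.335),0])
for u,v,z in ((289,20,.116),(358,20,.116)): 
  t=B(u,v,z)-ax; print(t[:2]@d[:2], t[:2]@[-d[1],d[0]])
for u in (300,349): 
  t=B(u,158,.096)-ax; print('prong',t[:2]@d[:2], t[:2]@[-d[1],d[0]])
E
```

```text
gear yaw 0.32461772039586423
0.114 bar yaw 0.3361165669894425 0.05946028069563137 [ 0.60131912 -0.0185875   0.114     ]
0.121 bar yaw 0.33611656698944287 0.0576033195154378 [ 0.59905957 -0.01936299  0.121     ]
0.127 bar yaw 0.33611656698944287 0.05601163850384337 [ 0.59712282 -0.02002769  0.127     ]
[(176, 111), (178, 102), (180, 102), (182, 104), (184, 102), (186, 140), (188, 144), (190, 145), (192, 144), (194, 144), (196, 144), (198, 144), (200, 144), (202, 144)] [(284, 201), (286, 200), (288, 200), (290, 200), (292, 190), (294, 143), (296, 147), (298, 146)] [(12, 104), (14, 104), (16, 104), (18, 96), (20, 159), (22, 182), (24, 173), (26, 165), (28, 161), (30, 136), (32, 100), (34, 91), (36, 92), (38, 100)]
-0.11080570183074563 -0.015523633160221264
-0.11027758728996016 0.01677603790625647
prong -0.043963506220180186 -0.013553703408083508
prong -0.04355761542351246 0.013915176443355454
```

Home: the bar yaw of 0.336 matches the gearbox at about 0.33, and the bar top is near 0.112. Now shutting the fingers and going behind the keeper tab, whose rear face is about 0.111 m behind the axis.

```bash
python3 -m jog '0 0 0 0 -.7;0 0 0 0 0;0 0 0 -.036 0;0 0 0 -.036 0;0 0 0 -.036 0;0 0 0 -.036 0;0 0 0 0 0;0 0 0 0 0'
python3 - <<'E'
from h import *
s=r.get_state();R=np.array(s['eef_rot']);p=np.array(s['tcp_pos'])
print('yaw z',np.arctan2(R[1,2],R[0,2])); d=np.array([np.cos(.333),np.sin(.333)]);t=p[:2]-[.601,-.019]; print(t@d,t@[-d[1],d[0]],p,s['opening'])
E
```

```text
clock: 13.02
tcp_pos: [0.4637, -0.0669, 0.1527]
eef_rot: [[-0.001, -0.326, 0.945], [0.0, 0.945, 0.326], [-1.0, 0.0, -0.001]]
ft_force: [0.6, -0.5, 0.2]
opening: -0.0
yaw z 0.33197608069529017
-0.14537693231573703 -0.0003689039142444058 [ 0.4637298  -0.06686941  0.15268525] -1.0988619297074212e-06
```

```bash
python3 -m jog '0 .03 0 0 0;0 .03 0 0 0;0 .024 0 0 0;0 0 0 0 0;0 0 0 .01 0;0 0 0 .006 0;0 0 0 0 0'
python3 -m jog '0 0 0 .002 0;0 0 0 .002 0;0 0 0 0 0'|grep -v eef
python3 -m jog '0 0 0 .002 0;0 0 0 .002 0;0 0 0 0 0'|grep -v eef
python3 -m jog '0 0 0 .002 0;0 0 0 .002 0;0 0 0 0 0'|grep -v eef
```

```text
clock: 13.6
tcp_pos: [0.4832, -0.0612, 0.0704]
eef_rot: [[0.003, -0.329, 0.944], [-0.001, 0.944, 0.329], [-1.0, -0.002, 0.002]]
ft_force: [-0.1, 0.6, 0.6]
opening: -0.0004
clock: 13.85
tcp_pos: [0.4848, -0.06, 0.0697]
ft_force: [-0.1, 0.2, 0.5]
opening: -0.0
clock: 14.1
tcp_pos: [0.4882, -0.0587, 0.0693]
ft_force: [0.3, 0.4, -1.0]
opening: -0.0001
clock: 14.35
tcp_pos: [0.492, -0.0573, 0.0691]
ft_force: [0.4, 0.9, -1.3]
opening: 0.0
```

```bash
python3 -m jog '0 0 0 .002 0;0 0 0 0 0'|grep -v eef
python3 -m jog '0 0 0 .002 0;0 0 0 0 0'|grep -v eef
python3 -m jog '0 0 0 .002 0;0 0 0 0 0'|grep -v eef
python3 - <<'E'
from h import *
im=snap('wrist','w9'); s=snap('side','s3')['pixels'][:,:,::-1]; c=np.load('pics/s3.npz'); u,v=map(int,proj(c,[.505,-.054,.116]))
a=cv2.resize(s[v-30:v+30,u-40:u+40],(400,300),interpolation=cv2.INTER_CUBIC)
cv2.imwrite('pics/m5.png',np.hstack([a,cv2.resize(im['pixels'][120:420,120:520,::-1],(400,300))]))
E
```

```text
clock: 14.52
tcp_pos: [0.4927, -0.057, 0.069]
ft_force: [-4.9, -2.8, 4.4]
opening: 0.0001
clock: 14.68
tcp_pos: [0.4945, -0.0564, 0.0691]
ft_force: [-4.4, -2.2, 2.6]
opening: 0.0002
clock: 14.85
tcp_pos: [0.4974, -0.0554, 0.0691]
ft_force: [-0.4, -1.0, -0.4]
opening: -0.0001
```

The force rose to about 5.6 N and then fell to zero, as expected near the click. A millimetre or two more to be sure it goes past.

```bash
python3 -m jog '0 0 0 .001 0;0 0 0 0 0'|grep -v eef
python3 -m jog '0 0 0 .001 0;0 0 0 0 0'|grep -v eef
python3 -m jog '0 0 0 .001 0;0 0 0 0 0'|grep -v eef
```

```text
clock: 15.12
tcp_pos: [0.4985, -0.055, 0.069]
ft_force: [0.3, -0.0, 0.8]
opening: -0.0001
clock: 15.28
tcp_pos: [0.4996, -0.0547, 0.0691]
ft_force: [0.0, 0.0, 0.5]
opening: -0.0004
clock: 15.45
tcp_pos: [0.5005, -0.0544, 0.0691]
ft_force: [0.0, 0.8, -0.7]
opening: -0.0003
```

```bash
python3 -m jog '0 0 0 -.015 0;0 0 0 -.025 0;0 -.03 0 0 0;0 -.03 0 0 0;0 -.03 0 0 0;.3 0 0 .03 0;.3 0 0 .03 0;.3 0 0 .03 0'|grep -v eef
python3 -m jog '.3 0 0 .03 0;.3 0 0 .025 0;.3 0 0 0 0;.3 0 0 0 0'
python3 - <<'E'
from h import *
im=snap('wrist','w10'); cv2.imwrite('pics/w10c.png',cv2.resize(im['pixels'][0:310,180:500,::-1],(640,600)[:2]))
E
```

```text
clock: 16.12
tcp_pos: [0.5488, -0.0378, 0.1602]
ft_force: [0.1, -0.8, 0.8]
opening: 0.0253
clock: 16.45
tcp_pos: [0.5999, -0.0195, 0.1581]
eef_rot: [[-0.001, -0.329, 0.944], [0.0, 0.944, 0.329], [-1.0, 0.001, -0.001]]
ft_force: [-0.7, -0.1, -0.6]
opening: 0.0257
```

View pics/w10c.png

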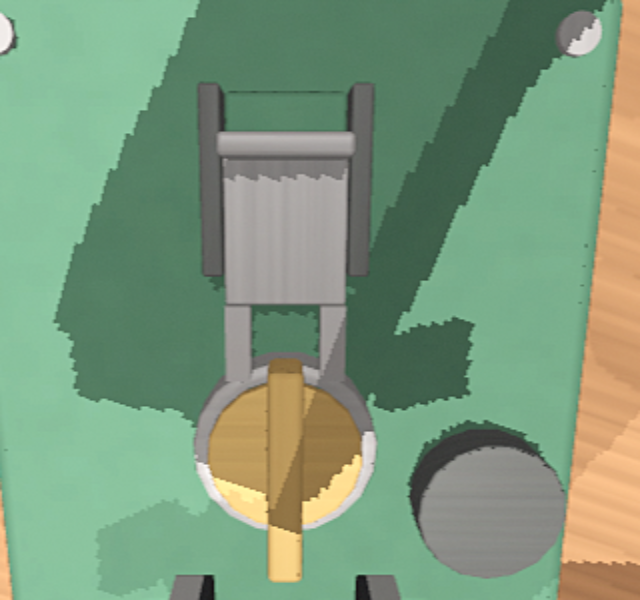

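The keeper has moved forward: tab rear edge at crop v≈131, and the prongs reach v≈380, past the bar end at v≈360. I'll check that numerically.

```bash
python3 - <<'E'
from h import *
c=np.load('pics/w10.npz'); k=310/600; B=lambda u,v,z:back(c,180+u/2,v*k,z)
d=np.array([np.cos(.333),np.sin(.333)]); ax=np.array([.601,-.019])
for n,q in dict(tab=B(287,131,.116),pl=B(238,380,.096),pr=B(332,380,.096)).items(): t=q[:2]-ax; print(n,t@d,t@[-d[1],d[0]])
a,b=B(286,375,.114),B(286,580,.114); print(np.arctan2(*(b-a)[[1,0]]),np.linalg.norm(b-a))
E
```

```text
tab -0.09374169625350245 0.0005314357244893454
pl -0.02614259174298117 -0.013232191651330556
pr -0.026222502431282196 0.01378205104877738
0.336536813553072 0.06183152225415195
```

Tab at -93.7 mm (home is 94) and prongs at -26.2 mm (home is 26), so the keeper is fully home. The arm is clear of everything. Moving up a little, then handing in.

```bash
python3 -m jog '.3 -.03 0 0 0;.3 -.03 0 0 0;.3 0 0 0 0;.3 0 0 0 0'|grep -v eef; python3 -c "
from station import r
print(r.job_done())"
```

```text
clock: 16.83
tcp_pos: [0.5993, -0.0205, 0.2212]
ft_force: [0.3, -1.0, -0.7]
opening: 0.0257
the job is handed in; nothing more can be done
None
```

The plug is fully home and the keeper is clicked in behind it. I handed the job in at about 17 s with the arm raised clear.

1. **Backward turn:** I turned the plug back to about -1.43 rad and let go. By the same camera measurement its bar top went from 123.5 to 116.5 mm, a 7 mm drop.
2. **Forward turn:** I then drove it forward with a loose straddle to the stop. The moment rose to about 0.5 N m there, well above the plug's friction.
3. **Keeper:** I pushed its tab with shut fingers. The force peaked at about 5.6 N sideways and fell to zero at the click, and I did not press it against its stop.

Last checks, all from wrist pictures:
- **Plug:** bar yaw was 0.336 rad against a gearbox yaw of about 0.33. Its top was near 112 mm, where home is 114; the camera measurement is good to a few mm.
- **Keeper:** the tab was 93.7 mm behind the axis (home is 94) and the prongs 26.2 mm (home is 26). The fork sits around the bar end.
- **Bench:** the tin looked undisturbed. I did not re-measure the other bench items, but no move went near them.

What disagreed or went wrong:
- **First turn missed:** the finger pads sit clearly higher than the given tool point suggests. The first backward turn passed above the bar without moving it, and I redid it lower.
- **Plug axis estimate:** my first estimate was about 4 mm off. This caused roughly 15 N of side load during the backward turn, and I corrected it before going forward.

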